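# Strap down the sleeve and hold the tilting plate at the red index

### The arm

A 6-joint arm with a two-finger parallel gripper is mounted at the origin on a cart in front of the work surface, level with it; the furniture and walls round the work are solid. World frame = base frame: x ahead of the robot, y to its left, z up, the work surface at z = 0. Lengths are in m, angles in rad, forces in N, time in s.
With the tool pointing down it reaches from about 0.3 to 0.875 m from the base axis. Payload 6.4 kg.
Tool frame: the origin (TCP) lies on the mounting face of the last link; the fingertips stand 173 mm ahead of it and the grasp point (between the pads) lies 155 mm ahead of it (ctrl.tip_reach is the distance from the TCP to the fingertips, in m); z points along the fingers, y is the line along which they close (so a half turn about z gives the same grasp; the last joint's range is limited). The gripper opens to 85 mm and grips with 20 to 120 N. Pads are 22 mm wide; open, the fingers measure 114 mm over their backs; the gripper's body (76 mm by 85 mm) begins 54 mm behind the grasp point. The pads swing forward as they close: fully open they stand 13 mm farther back than shut.
Start: joints at [-1.506, 0.181, 1.607, -0, 1.354, -0.206], TCP at [0.154, -0.554, 0.405] pointing down, gripper open.
Joint ranges: [-2.99, 2.99], [-0.89, 2.07], [0.3, 2.58], [-1.14, 4.28], [0, 2.63], [-3.12, 3.12]. Speed limits (rad/s): [2.57, 2.57, 3.01, 3.14, 3.14, 3.14].

### API

Orientations are given as a unit quaternion [w, x, y, z].
In Python, from bench import ctrl gives the robot as it stands.
- The arm moves only by the shell command python3 -m pendant 'ROWS'. ROWS is JSON, a list that holds one entry, the list of rows, each a list of 7 numbers: the opening, from 0 (shut) to 1 (fully open), then the shift along the tool's x, y, z in mm, then the turn, a rotation vector about the tool's x, y, z in rad. A call has 1 to 5 rows; each row is the pose to reach, as a shift and turn from the pose commanded when the call began, along the tool's axes at that moment; what a row does not reach only later rows make up. A row lasts 1/12 s, in which the tool goes at most 41.7 mm and 7.16 degrees, less where a joint would pass 70% of its speed; a pose out of reach is approached as far as the arm can. A call with a gripper value outside its range is refused whole. The fingers move at their own pace and stop on an object; the grip force is fixed at half the most. Time passes only in rows, so rows that repeat a pose let the fingers close. It gives the time, the measured TCP pose, the force, the opening and the grip force at its end, in the units of the state.
- ctrl.get_obs(): the state, without advancing time (a new reading comes with each control period).
- ctrl.camera(name): name is "side" or "top"; returns the picture (384x512x3 uint8, red, green, blue); there is no depth.
- ctrl.camera_params(name): a dict with "mtx" (3x3 intrinsics, pixels), "distortion" ([k1, k2, p1, p2, k3] as OpenCV has them; the pictures are not rectified), "world_from_camera" (4x4, takes a point from camera to world coordinates). Camera axes: x right, y down, z forward; pixel columns grow to the right and rows downward; lengths in m; the calibration is good to about 2 mm. A picture is of the moment at which its call begins. camera_params takes no time and is no camera call.
- ctrl.hand_in(): hands the job in; it is judged then, once.
Trained networks look in the newest picture that a camera, given by its name, has taken for a name from the list of things; names that differ only in an ending like _2 or _b are one class to them, and where a whole thing is asked for, a point or a joint stands for the part that bears it (a point fixed in the world has none). Each returns a list of dicts, best first, with "confidence" (0 to 1); they miss things now and then, are a little off and sometimes report something else, mostly with a low value. They report only what shows in the picture. A call takes as long as a camera call. They do not tell look-alikes from the thing itself.
- ctrl.boxes_of(camera, name): "point" ([column, row] as shares, 0 to 1, of the picture: columns of its width, rows of its height, amid what is visible of it).
The state is a dict: "time_s": time; "q": joint angles; "dq": joint speeds; "joint_efforts": joint torques, N m; "eef_pos": TCP position; "eef_rot": TCP orientation; "wrist_force": force on the tool from outside, world axes, zero at the start; "torque": the same for the moment, N m; "opening": opening from 0.0 (shut) to 1.0 (fully open); "grasp_force": force on a finger pad.
Only numpy, scipy, OpenCV 4.12 (cv2) and the standard library are available. Lean on these libraries where they do the work, as an engineer would, in place of code of your own. Each camera call takes 0.05 s, during which the arm holds its last target. There are 200 camera calls.

### The job

A steel sleeve lies in the V-cradle of the blue tilting inspection plate. Swing the red-ended keeper strap all the way down over it, then lift the hinged plate by its black rubber handle grip until the yellow pointer stands level with the red index on the white quadrant, and keep it there so that the bore can be sighted: the plate has no stay and drops if let go, so finish while still holding the grip. Do not shift the red index or tilt the plate with the strap open, and leave the arbor, nut and coupler beside the stand where they are.

Things in the scene. Friction and masses are not known exactly. Their poses are not given: they have to be found in the camera images.
- stand: Tilting inspection stand, fixed: blue base 250 x 211 x 14 mm (x -125 to 125, y -128 to 83 in its own frame) with a hinged steel plate. Origin on the bench under the stand's middle; x points from the hinge to the plate's free end (away from the robot, up to 17 degrees off), y to the left, z up. A white quadrant (black marks every 5 degrees, up to z 161) stands along x at y -110
- plate_hinge (a point): Middle of the plate's hinge pin, which lies along the stand's y: at (-100, 0, 30) mm in the stand's frame. With the plate down its top is 5 mm above the pin, 35 mm above the bench
- tilt_plate (a joint): Hinged steel plate with V-cradle, 200 x 116 mm, about 1 kg with the sleeve; angle in rad, 0 = down on its rests, grows as the free end rises (to 1.1). Hinge nearly free: it drops when let go. Lifting at the grip takes about 5 N
- handle_grip: Black rubber grip tube on the handle bow at the plate's free end, along the stand's y: 16 mm thick, 66 mm long, bow posts 92 mm apart; it revolves freely on the bow, so it follows the fingers. Origin at its middle, at (89, 0, 77) mm in the stand's frame while the plate is down; 42 mm above the plate; 189 mm along and 47 mm above the hinge pin; 45 mm free towards the sleeve
- keeper (a joint): Hinged keeper strap on the plate, flat steel 16 mm wide, 4 mm thick; rad, 0 = shut (lying level across the sleeve towards the stand's -y), 1.57 = standing straight up, starts at 1.5 to 1.9, limit 2.1. Stiff hinge: stays where it is left and shuts with about 1 N pushed at its end
- strap_hinge (a point): Middle of the keeper strap's hinge axis, which lies along the plate's length (stand's x): at (-20, 40, 87.5) mm in the stand's frame while the plate is down; free space on its +y side
- keeper_end (a point): Middle of the red plastic end piece (21 x 26 x 9 mm) on the strap's upper or outer face, 86 mm from the strap's hinge axis
- index (a joint): Setting of the red index clip on the quadrant; rad, same zero and direction as tilt_plate, so the plate is at the mark when both are equal. Set between 0.40 and 0.85, stiff; must not be shifted
- index_mark (a point): The red index's marking line where it meets the pointer, 130 mm from the hinge pin, at y -99.5 mm in the stand's frame; its x axis points outward from the hinge along the index
- pointer (a point): Tip of the yellow pointer on the plate's side (needle 40 x 4 x 5 mm), 126 mm from the hinge pin, at y -99.5 mm in the stand's frame; its x axis points outward from the hinge along the plate
- sleeve: Ground steel sleeve, 35 mm diameter, 106 mm long, about 0.4 kg, lying in the V-cradle along the stand's x against a low end stop. Origin at the underside of its middle; its y axis is its length
- cradle (a point): Where the sleeve's origin belongs in the V-cradle: on the plate, 80 mm along and 17.5 mm above the hinge pin
- plug_arbor: Bystander: stepped grey steel arbor standing on end, 43 mm diameter, 98 mm tall; origin under its middle
- big_nut: Bystander: bright hexagon nut 47 x 41 x 20 mm; origin under its middle
- coupler: Bystander: plated quick coupler lying, 41 x 93 x 37 mm; origin under its middle
Mind the look-alikes: they are no part of the job. What is shaped like the sleeve but orange is not meant.

How it is judged:
On the way:
1. the keeper strap is shut over the sleeve while the plate is still down (value of joint keeper below 0.08 rad and value of joint tilt_plate below 0.06 rad), for 0.2 s.
At the end, for the whole second after the job is handed in: The plate is held still by the fingers on its handle grip, its pointer within 0.05 rad (about 3 degrees, 6 mm at the scale) of the red index; the strap is shut (below 0.08 rad) and the sleeve lies in its cradle (within 10 mm) (angle between the x axis of pointer and the x axis of index_mark, either way round below 0.05 rad and velocity of joint tilt_plate between -0.05 and 0.05 rad/s and contact force between the fingers and handle_grip above 1.5 N and value of joint keeper below 0.08 rad and distance between sleeve and cradle below 0.01 m); the arm keeps its last pose, push and grip.
It fails at once if the plate is tilted while the strap is open (value of joint tilt_plate above 0.12 rad and value of joint keeper above 0.2 rad).
It fails at once if the red index is shifted by more than 4 mm (distance of index_mark from where it was at the start of the episode above 0.004 m).
It fails at once if the arbor beside the stand is moved more than 30 mm (distance of plug_arbor from where it was at the start of the episode above 0.03 m).
It fails at once if the nut beside the stand is moved more than 30 mm (distance of big_nut from where it was at the start of the episode above 0.03 m).
It fails at once if the coupler beside the stand is moved more than 30 mm (distance of coupler from where it was at the start of the episode above 0.03 m).
It also fails if it takes over 43 s, if anything falls off the work surface, if the arm or the gripper's body presses on something with over 40 N, if the wrist force passes 120 N, or if a joint passes its speed limit or range.

## Working session

There is one attempt and no reset: what is moved stays moved. The work goes in short steps, Python scripts to look and compute and a shell command to move; the robot and the scene stay as the last step left them, time stands still between calls to the robot, and variables do not carry over. Pictures are saved under pics/ and viewed, at most 10 in all, crops included, and the job is handed in when it is done.

```bash
mkdir -p pics; ls; cat > h.py <<'E'
import numpy as np, cv2
from bench import ctrl
def P(n):
    p=ctrl.camera_params(n); return np.array(p["mtx"],float),np.array(p["distortion"],float),np.array(p["world_from_camera"],float)
def proj(n,X):
    K,d,T=P(n); C=np.linalg.inv(T); r,_=cv2.Rodrigues(C[:3,:3])
    return cv2.projectPoints(np.asarray(X,float).reshape(-1,1,3),r,C[:3,3],K,d)[0].reshape(-1,2)
def ray(n,uv):
    K,d,T=P(n); x=cv2.undistortPoints(np.array(uv,float).reshape(1,1,2),K,d).ravel()
    v=T[:3,:3]@np.array([x[0],x[1],1]); return T[:3,3],v/np.linalg.norm(v)
E
python3 - <<'E'
from h import *
for n in("side","top"):
    im=ctrl.camera(n); cv2.imwrite(f"pics/{n}0.png",im[:,:,::-1])
    print(n,P(n)[2].round(2).tolist())
    for t in["stand","handle_grip","keeper","keeper_end","strap_hinge","index","index_mark","pointer","sleeve","plug_arbor","big_nut","coupler"]:
        print(t,[((np.array(b["point"])*[512,384]).round(1).tolist(),round(b["confidence"],2)) for b in ctrl.boxes_of(n,t)[:3]])
E
```

```text
pics
side [[-0.86, -0.31, 0.41, 0.04], [-0.51, 0.51, -0.69, 0.85], [-0.0, -0.8, -0.6, 0.69], [0.0, 0.0, 0.0, 1.0]]
stand [([244.0, 183.0], 0.59), ([205.9, 151.0], 0.25)]
handle_grip [([209.4, 150.8], 0.61)]
keeper [([221.6, 154.0], 0.68)]
keeper_end [([223.1, 151.3], 0.58)]
strap_hinge [([226.7, 182.4], 0.73)]
index []
index_mark [([263.7, 121.9], 0.6), ([230.7, 181.1], 0.31)]
pointer []
sleeve [([270.8, 262.9], 0.93), ([340.2, 300.2], 0.81), ([242.4, 173.9], 0.61)]
plug_arbor [([175.9, 213.2], 0.67), ([230.5, 185.8], 0.3)]
big_nut [([210.3, 248.3], 0.55), ([230.4, 177.4], 0.47)]
coupler [([147.6, 198.0], 0.86), ([230.4, 180.6], 0.68)]
top [[-0.01, -1.0, 0.05, 0.41], [-1.0, 0.01, 0.0, 0.15], [-0.0, -0.05, -1.0, 1.01], [0.0, 0.0, 0.0, 1.0]]
stand [([290.2, 163.6], 0.95)]
handle_grip [([283.2, 126.0], 0.68), ([257.9, 155.1], 0.47)]
keeper [([256.2, 157.4], 0.58)]
keeper_end []
strap_hinge [([285.5, 159.4], 0.59)]
index [([324.6, 161.8], 0.63), ([278.1, 164.8], 0.42)]
index_mark [([281.3, 158.5], 0.65), ([320.4, 158.8], 0.4)]
pointer [([287.0, 156.7], 0.69)]
sleeve [([276.8, 163.7], 0.93), ([213.4, 233.9], 0.9), ([208.1, 290.5], 0.71)]
plug_arbor [([216.5, 150.9], 0.56)]
big_nut [([202.8, 185.2], 0.69), ([223.5, 109.6], 0.6)]
coupler [([226.4, 111.7], 0.8)]
```

```bash
python3 - <<'E'
import cv2,numpy as np
a=cv2.imread("pics/side0.png")[90:300,120:370];b=cv2.imread("pics/top0.png")[60:270,170:380]
cv2.imwrite("pics/s1.png",cv2.resize(a,None,fx=2.8,fy=2.8,interpolation=2));cv2.imwrite("pics/t1.png",cv2.resize(b,None,fx=2.8,fy=2.8,interpolation=2))
E
```

```text
(no output)
```

View pics/s1.png

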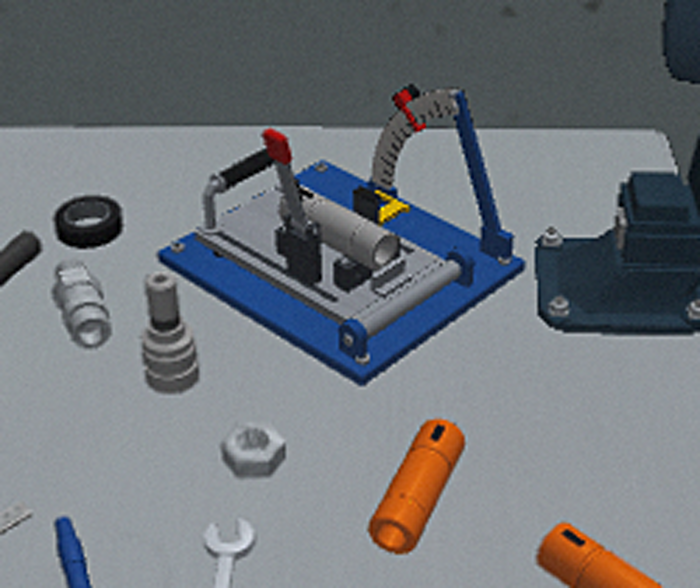

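View pics/t1.png

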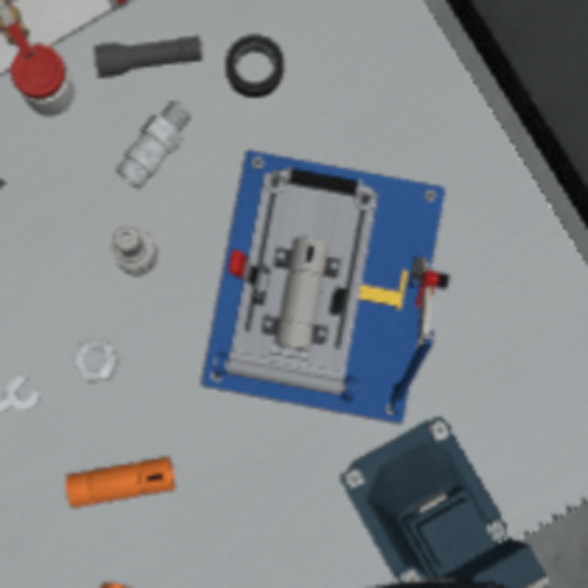

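The pictures show the stand with the blue base corners (top crop: 247,151 / 444,187 / 402,422 / 203,384). The grip is at 323,181 in the top crop. The strap stands up with its red end at side crop 277,146. The red index is at side crop 410,110 and the yellow pointer at 390,205.

Look-alikes:
- For the sleeve: the orange tubes (side 271,263 and 340,300) against the steel one in the cradle (242,174).
- For the grip: the dark rod at top crop 148,55 and the black ring against the black tube on the bow.
- For the red end: the red jar and the red index clip.

I choose the parts on the blue stand.

```bash
cat >> h.py <<'E'
def S2W(p,X):
    c,s=np.cos(p[2]),np.sin(p[2]); X=np.asarray(X,float).reshape(-1,3)
    return np.c_[p[0]+c*X[:,0]-s*X[:,1],p[1]+s*X[:,0]+c*X[:,1],X[:,2]]
def mark(p,a,r=.13): return S2W(p,[-.1+r*np.cos(a),-.0995,.03+r*np.sin(a)])
def kend(p,k,r=.086,o=.006): # o: offset to the outer face
    return S2W(p,[-.02,.04-r*np.cos(k)+o*np.sin(k),.0875+r*np.sin(k)+o*np.cos(k)])
E
python3 - <<'E'
from h import *
from scipy.optimize import least_squares
t=np.array([[247,151],[444,187],[402,422],[203,384]])/2.8+[170,60]
s=np.array([[160,255],[322,162],[523,265],[362,380]])/2.8+[120,90]
C=np.array([[.125,.083,.014],[.125,-.128,.014],[-.125,-.128,.014],[-.125,.083,.014]])
f=lambda p:np.r_[(proj("top",S2W(p,C))-t).ravel(),(proj("side",S2W(p,C))-s).ravel()]
r=least_squares(f,[.5,.05,0]); p=r.x; print(p.round(4),r.fun.round(1)); np.save("p.npy",p)
g=S2W(p,[.089,0,.077]); print("grip",g,proj("top",g),proj("side",g))
for k in(1.4,1.5,1.6,1.7,1.8,1.9): print("k",k,kend(p,k).round(3),proj("top",kend(p,k)).round(1),proj("side",kend(p,k)).round(1))
for n,(x,y,w,h) in{"side":(255,115,25,30),"top":(250,140,10,25),"top ":(310,140,40,40),"side ":(205,130,25,25)}.items():
    im=cv2.imread(f"pics/{n.strip()}0.png").astype(int)[y:y+h,x:x+w]; m=(im[:,:,2]>110)&(im[:,:,1]<70)
    v,u=np.nonzero(m); print(n,[(a,b) for a,b in zip(u+x,v+y)][:40],u.mean()+x,v.mean()+y)
for a in np.arange(.4,.9,.05): print("i",a.round(2),proj("side",mark(p,a))[0].round(1),proj("side",mark(p,a,.15))[0].round(1),proj("top",mark(p,a))[0].round(1))
b=S2W(p,[-.1+.126,-.0995,.03]);print("pointer",proj("side",b),proj("top",b))
a=cv2.imread("pics/side0.png")[105:175,230:300]
cv2.imwrite("pics/s2.png",cv2.resize(a,None,fx=8,fy=8,interpolation=cv2.INTER_CUBIC))
E
```

```text
[ 0.5516  0.0897 -0.201 ] [-1.6 -0.9 -0.3 -0.3 -0.7  0.9 -2.2  0.6 -1.3 -1.7  0.6 -1.7  2.  -2.2
  0.6 -1.3]
grip [[0.63884936 0.07197794 0.077     ]] [[284.197818   125.01610769]] [[208.84599953 149.65647018]]
k 1.4 [[0.538 0.124 0.173]] [[266.3 156.6]] [[230.  135.4]]
k 1.5 [[0.54  0.133 0.174]] [[262.8 155.9]] [[227.2 136.7]]
k 1.6 [[0.542 0.141 0.173]] [[259.3 155.3]] [[224.3 138.4]]
k 1.7 [[0.543 0.15  0.172]] [[255.8 154.7]] [[221.5 140.4]]
k 1.8 [[0.545 0.158 0.17 ]] [[252.4 154.2]] [[218.7 142.8]]
k 1.9 [[0.547 0.166 0.167]] [[249.2 153.8]] [[216.  145.4]]
side [(np.int64(264), np.int64(122)), (np.int64(262), np.int64(123)), (np.int64(263), np.int64(123)), (np.int64(264), np.int64(123)), (np.int64(265), np.int64(123)), (np.int64(263), np.int64(124)), (np.int64(264), np.int64(124)), (np.int64(265), np.int64(124)), (np.int64(266), np.int64(124)), (np.int64(263), np.int64(125)), (np.int64(264), np.int64(125)), (np.int64(265), np.int64(125)), (np.int64(266), np.int64(125)), (np.int64(264), np.int64(126)), (np.int64(264), np.int64(128)), (np.int64(265), np.int64(128)), (np.int64(2
[... 3163 characters left out ...]
139)), (np.int64(220), np.int64(139)), (np.int64(221), np.int64(139)), (np.int64(220), np.int64(140)), (np.int64(222), np.int64(140))] 217.85 137.8
i 0.4 [257.1 142.6] [251.7 137.4] [316.  156.6]
i 0.45 [257.9 141. ] [252.6 135.5] [316.2 157.2]
i 0.5 [258.8 139.4] [253.6 133.6] [316.4 158. ]
i 0.55 [259.8 137.9] [254.7 131.8] [316.5 158.9]
i 0.6 [260.9 136.4] [255.9 130.1] [316.6 159.9]
i 0.65 [262.1 135.1] [257.2 128.6] [316.7 161. ]
i 0.7 [263.3 133.8] [258.7 127.1] [316.8 162.3]
i 0.75 [264.7 132.7] [260.2 125.7] [316.8 163.6]
i 0.8 [266.1 131.6] [261.9 124.5] [316.8 165.1]
i 0.85 [267.7 130.7] [263.6 123.4] [316.8 166.7]
pointer [[255.29059147 158.79945905]] [[313.40288905 157.21466003]]
```

View pics/s2.png

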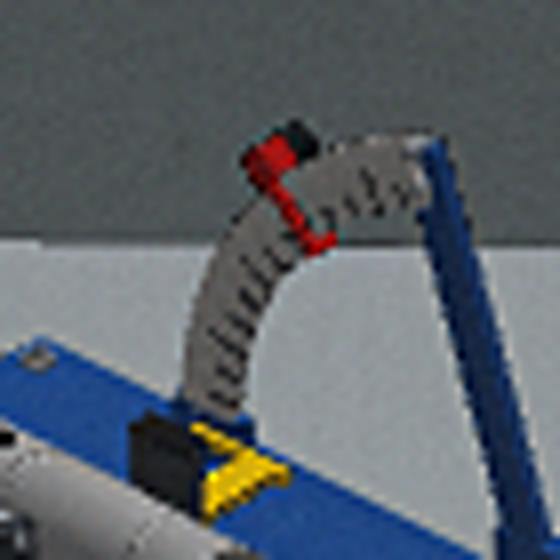

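The crop shows the red index stem from px (263,127) to (268,135), which is about 0.8 rad. The pointer tip is at px (254,159), matching the fitted stand. The strap is at about 1.75 rad. Next I compute the approach.

```bash
cat >> h.py <<'E'
from scipy.spatial.transform import Rotation as R
p=np.load("p.npy"); L=.173
def go(stand_pt,L=.173):
    "rows shift (mm) and turn to bring the tip (L ahead of the TCP) to a point in the stand frame, tool down, closing line along stand x"
    o=ctrl.get_obs(); w,x,y,z=o["eef_rot"]; R0=R.from_quat([x,y,z,w]); X=S2W(p,stand_pt)[0]
    best=None
    for s in(1,-1):
        yx=np.array([np.cos(p[2]),np.sin(p[2]),0])*s; zz=np.array([0,0,-1.]); M=np.c_[np.cross(yx,zz),yx,zz]
        rv=(R0.inv()*R.from_matrix(M)).as_rotvec()
        if best is None or np.linalg.norm(rv)<np.linalg.norm(best): best=rv
    d=R0.inv().apply(X+[0,0,L]-np.array(o["eef_pos"]))*1000
    print("shift",d.round(1),"turn",best.round(3),"t",round(o["time_s"],2))
E
python3 - <<'E'
from h import *
o=ctrl.get_obs();print(o["q"],o["eef_pos"],o["eef_rot"])
print("above strap side");go([-.02,.11,.24])
for n in[[-.02,.11,.25]]: print(S2W(p,n))
E
```

```text
[-1.50628158e+00  1.80797215e-01  1.60702205e+00  1.92044350e-05
  1.35376759e+00 -2.06323286e-01] [ 0.15384243 -0.5540508   0.40467935] [3.55471553e-06 9.90845128e-01 1.35003454e-01 9.14812315e-06]
above strap side
shift [ 587.7 -621.    -8.3] turn [ 0.    -0.    -1.099] t 1.3
[[0.55400998 0.20152823 0.25      ]]
```

```bash
python3 -m pendant '[[[0,28,-30,0,0,0,0],[0,56,-60,0,0,0,0],[0,85,-90,0,0,0,0],[0,113,-120,0,0,0,0],[0,142,-150,0,0,0,0]]]'
python3 -m pendant '[[[0,28,-30,0,0,0,0],[0,56,-60,0,0,0,0],[0,85,-90,0,0,0,0],[0,113,-120,0,0,0,0],[0,142,-150,0,0,0,0]]]'
python3 -c 'from h import *;go([-.02,.11,.24])'
```

```text
time_s: 1.72
eef_pos: [0.2508, -0.3699, 0.4046]
eef_rot: [0.0, 0.991, 0.135, 0.0]
wrist_force: [0.3, -0.4, -0.1]
opening: 0.297
grasp_force: 0.0
time_s: 2.13
eef_pos: [0.3475, -0.1872, 0.4051]
eef_rot: [0.001, 0.991, 0.135, 0.0]
wrist_force: [1.5, -1.2, 0.3]
opening: 0.002
grasp_force: 0.0
shift [ 302.8 -319.6   -8.1] turn [ 1.0e-03  0.0e+00 -1.1e+00] t 2.13
```

```bash
python3 -m pendant '[[[0,28,-30,-2,0,0,-0.12],[0,56,-60,-4,0,0,-0.24],[0,85,-90,-6,0,0,-0.36],[0,113,-120,-8,0,0,-0.48],[0,142,-150,-8,0,0,-0.6]]]'
python3 -c 'from h import *;go([-.02,.11,.24])'
```

```text
time_s: 2.55
eef_pos: [0.4444, -0.0045, 0.4136]
eef_rot: [0.001, 0.905, 0.425, 0.001]
wrist_force: [1.2, -0.6, 0.2]
opening: -0.0
grasp_force: 0.0
shift [228.5 -47.4   0.6] turn [ 0.002 -0.    -0.493] t 2.55
```

```bash
python3 -m pendant '[[[0,40,-8,0,0,0,-0.12],[0,80,-16,0,0,0,-0.24],[0,120,-25,0,0,0,-0.36],[0,160,-33,0,0,0,-0.47],[0,200,-41,0,0,0,-0.493]]]'
python3 -m pendant '[[[0,23,8,0,0,0,0],[0,24,9,0,0,0,0]]]'
python3 - <<'E'
from h import *
for n in("side","top"):
    im=ctrl.camera(n); cv2.imwrite(f"pics/{n}2.png",im[:,:,::-1])
a=cv2.imread("pics/side2.png")[50:250,130:300];b=cv2.imread("pics/top2.png")[50:250,190:360]
cv2.imwrite("pics/c2.png",cv2.resize(np.hstack([a,b]),None,fx=2.3,fy=2.3,interpolation=2))
go([-.02,.11,.24]); go([-.02,.095,.155])
tip=np.array(ctrl.get_obs()["eef_pos"])-[0,0,.173]; print(tip,(proj("side",tip)-[130,50])*2.3,(proj("top",tip)-[20,50])*2.3)
E
```

```text
time_s: 2.97
eef_pos: [0.5418, 0.175, 0.4127]
eef_rot: [0.0, 0.774, 0.633, 0.0]
wrist_force: [0.6, -0.6, 0.2]
opening: -0.002
grasp_force: 0.0
time_s: 3.13
eef_pos: [0.5562, 0.1982, 0.4124]
eef_rot: [-0.0, 0.775, 0.632, 0.001]
wrist_force: [-0.2, -0.9, -0.3]
opening: -0.001
grasp_force: 0.0
shift [ 5.9 -2.4 -0.9] turn [-0.001  0.001 -0.004] t 3.23
shift [-9.  -2.3 84.2] turn [-0.001  0.001 -0.004] t 3.23
[0.55515336 0.19526216 0.2391435 ] [[166.45257202 161.10168476]] [[494.73890492 218.29506147]]
```

View pics/c2.png

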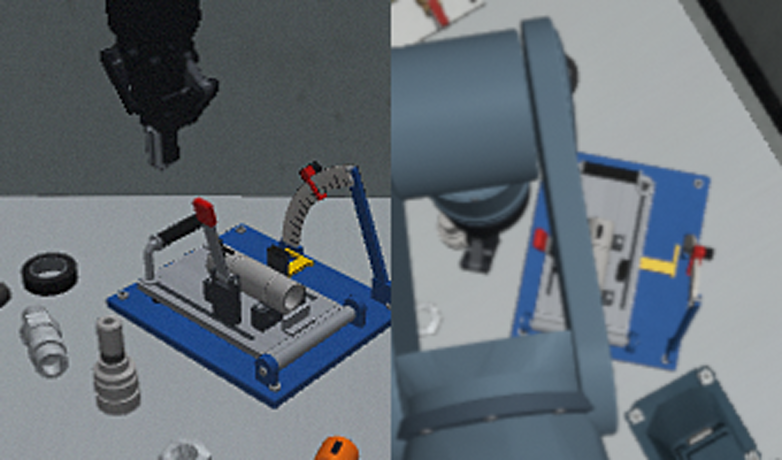

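```bash
python3 -m pendant '[[[0,-4,-2,30,0,0,0],[0,-8,-2,60,0,0,0],[0,-9,-2,84,0,0,0],[0,-9,-2,84,0,0,0]]]'
python3 - <<'E'
from h import *
go([-.02,.095,.155])
im=ctrl.camera("side");cv2.imwrite("pics/side3.png",im[:,:,::-1])
cv2.imwrite("pics/c3.png",cv2.resize(im[90:210,160:310,::-1],None,fx=4,fy=4,interpolation=2))
E
```

```text
time_s: 3.57
eef_pos: [0.5487, 0.1842, 0.3233]
eef_rot: [-0.002, 0.777, 0.63, -0.004]
wrist_force: [-0.8, 0.2, -0.9]
opening: -0.001
grasp_force: 0.0
shift [ 3.1  1.6 -4.7] turn [-0.009  0.004 -0.008] t 3.57
```

View pics/c3.png

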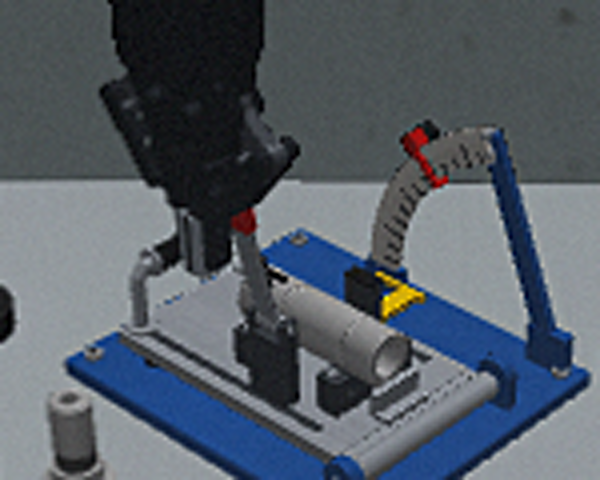

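```bash
python3 - <<'E'
from h import *
o=ctrl.get_obs(); w,x,y,z=o["eef_rot"]; t=np.array(o["eef_pos"])+R.from_quat([x,y,z,w]).apply([0,0,.173])
f=lambda X:((proj("side",X)-[160,90])*4).round(0).tolist()
print("tip",f(t)); 
for k in(1.65,1.75,1.85): print(k,f(kend(p,k)),f(kend(p,k,.0,0)))
for dx in(0,.01,.02):print(f(S2W(p,[-.02+dx,.092,.155])))
E
```

```text
tip [[202.0, 259.0]]
1.65 [[252.0, 197.0]] [[274.0, 319.0]]
1.75 [[240.0, 206.0]] [[274.0, 319.0]]
1.85 [[229.0, 216.0]] [[274.0, 319.0]]
[[200.0, 255.0]]
[[187.0, 248.0]]
[[174.0, 241.0]]
```

```bash
python3 -m pendant '[[[0,-12,0,-6,0,0,0],[0,-22,0,-10,0,0,0],[0,-32,0,-12,0,0,0],[0,-42,0,-13,0,0,0],[0,-52,0,-12,0,0,0]]]'
python3 -c 'from h import *;go([-.02,.040,.164])'
```

```text
time_s: 4.03
eef_pos: [0.541, 0.1338, 0.3429]
eef_rot: [0.001, 0.777, 0.63, 0.002]
wrist_force: [0.2, 1.1, 0.9]
opening: 0.001
grasp_force: 0.5
shift [-1.1 -0.7  5.9] turn [ 0.004 -0.001 -0.006] t 4.03
```

```bash
python3 -m pendant '[[[0,-10,0,4,0,0,0],[0,-19,0,7,0,0,0],[0,-31,0,13,0,0,0],[0,-43,0,22,0,0,0],[0,-52,0,32,0,0,0]]]'
python3 -c 'from h import *;go([-.02,-.012,.132])'
```

```text
time_s: 4.45
eef_pos: [0.5295, 0.0827, 0.3077]
eef_rot: [0.0, 0.776, 0.63, -0.0]
wrist_force: [1.4, 0.3, 0.7]
opening: -0.001
grasp_force: 0.4
shift [-0.7  0.3  2.7] turn [-0.     0.    -0.006] t 4.45
```

```bash
python3 -m pendant '[[[0,-8,0,10,0,0,0],[0,-14,0,20,0,0,0],[0,-18,0,27,0,0,0],[0,-20,0,32,0,0,0],[0,-20,0,34,0,0,0]]]'
python3 -m pendant '[[[0,0,0,1,0,0,0],[0,0,0,1,0,0,0]]]'
python3 -c 'from h import *;go([-.02,-.032,.097])'
```

```text
time_s: 4.87
eef_pos: [0.5253, 0.0643, 0.2733]
eef_rot: [-0.001, 0.776, 0.63, -0.001]
wrist_force: [0.3, 0.1, 1.1]
opening: 0.003
grasp_force: 0.3
time_s: 5.03
eef_pos: [0.5259, 0.0649, 0.2736]
eef_rot: [-0.0, 0.776, 0.63, -0.0]
wrist_force: [0.0, 0.8, 0.3]
opening: 0.0
grasp_force: 0.0
shift [-2.5  0.3  3.6] turn [-0.    -0.    -0.006] t 5.03
```

```bash
python3 -m pendant '[[[0,-4,0,1,0,0,0],[0,-6,0,2,0,0,0],[0,-6,0,3,0,0,0],[0,-6,0,4,0,0,0],[0,-6,0,5,0,0,0]]]'
python3 -m pendant '[[[0,0,0,1,0,0,0],[0,0,0,2,0,0,0],[0,0,0,2,0,0,0]]]'
python3 -c 'from h import *;go([-.02,-.038,.092])'
```

```text
time_s: 5.45
eef_pos: [0.5246, 0.0587, 0.2688]
eef_rot: [0.0, 0.776, 0.63, 0.0]
wrist_force: [0.4, 0.2, -0.5]
opening: -0.002
grasp_force: 0.3
time_s: 5.7
eef_pos: [0.5246, 0.0587, 0.2669]
eef_rot: [0.0, 0.776, 0.63, -0.0]
wrist_force: [0.2, -0.6, 2.4]
opening: -0.007
grasp_force: 1.1
shift [-2.2  0.3  1.9] turn [ 0.     0.    -0.006] t 5.7
```

```bash
python3 -m pendant '[[[0,0,0,1,0,0,0],[0,0,0,2,0,0,0],[0,0,0,2,0,0,0]]]'
python3 -m pendant '[[[0,0,0,1,0,0,0],[0,0,0,2,0,0,0],[0,0,0,2,0,0,0]]]'
python3 - <<'E'
from h import *
go([-.02,-.038,.092])
im=ctrl.camera("side");cv2.imwrite("pics/c4.png",cv2.resize(im[90:210,160:310,::-1],None,fx=4,fy=4,interpolation=2))
E
```

```text
time_s: 5.95
eef_pos: [0.5248, 0.0587, 0.2665]
eef_rot: [0.0, 0.776, 0.63, -0.0]
wrist_force: [-5.7, -0.1, 15.3]
opening: 0.001
grasp_force: 7.9
time_s: 6.2
eef_pos: [0.525, 0.0588, 0.2661]
eef_rot: [0.0, 0.776, 0.631, 0.0]
wrist_force: [-12.7, 0.1, 28.9]
opening: -0.002
grasp_force: 14.5
shift [-2.3 -0.1  1.1] turn [ 0.001  0.001 -0.005] t 6.2
```

View pics/c4.png

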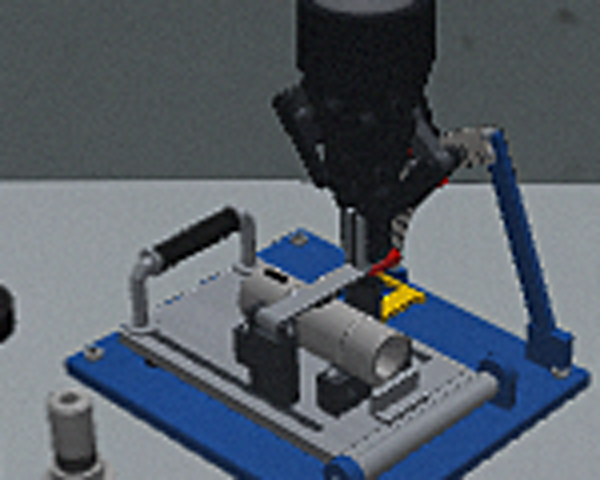

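The view shows the strap shut across the sleeve, with its red end at crop (385,262) low by the far side. A firm stop was felt at about 29 N. Next is the grip, at crop (198,236).

```bash
python3 -m pendant '[[[0,0,0,-15,0,0,0],[0.3,0,0,-40,0,0,0],[0.5,10,30,-50,0,0,0],[0.5,25,65,-50,0,0,0],[0.5,38,105,-50,0,0,0]]]'
python3 -m pendant '[[[0.5,0,0,0,0,0,0],[0.5,0,0,0,0,0,0]]]'
python3 - <<'E'
from h import *
go([.089,0,.059])
im=ctrl.camera("side");cv2.imwrite("pics/c5.png",cv2.resize(im[50:210,150:310,::-1],None,fx=3.5,fy=3.5,interpolation=2))
t=[];
for n in ("handle_grip","keeper_end"):print([(np.array(b["point"])*[512,384]).round(1).tolist() for b in ctrl.boxes_of("side",n)[:2]])
E
```

```text
time_s: 6.67
eef_pos: [0.6356, 0.075, 0.3142]
eef_rot: [0.001, 0.776, 0.63, 0.001]
wrist_force: [1.0, 0.8, 0.4]
opening: 0.496
grasp_force: 0.0
time_s: 6.83
eef_pos: [0.6359, 0.0745, 0.3108]
eef_rot: [-0.001, 0.776, 0.63, -0.001]
wrist_force: [-0.6, -0.6, -0.2]
opening: 0.5
grasp_force: 0.0
shift [-1.8  3.5 78.8] turn [-0.002  0.    -0.006] t 6.83
[[208.6, 149.9]]
[[240.3, 163.6]]
```

View pics/c5.png

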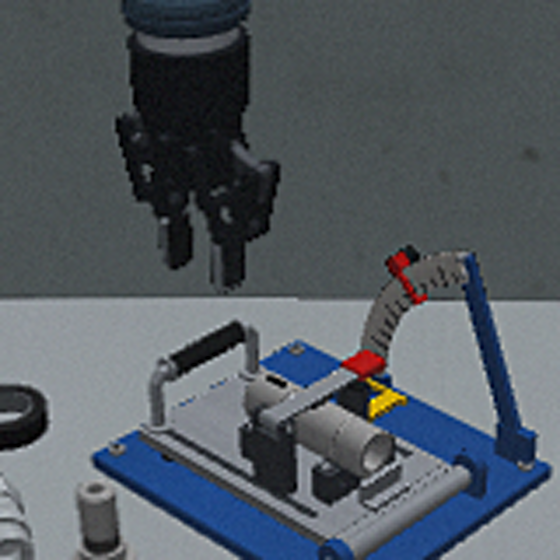

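The strap lies flat across the sleeve with its red end at crop (362,362). The open fingers (175,265 and 230,285) stand above the grip (208,347).

```bash
python3 -m pendant '[[[0.5,-2,3,25,0,0,0],[0.5,-2,3,50,0,0,0],[0.5,-2,3,70,0,0,0],[0.5,-2,3,78,0,0,0],[0.5,-2,3,78,0,0,0]]]'
python3 -m pendant '[[[0.05,0,0,0,0,0,0],[0,0,0,0,0,0,0],[0,0,0,0,0,0,0],[0,0,0,0,0,0,0],[0,0,0,0,0,0,0]]]'
python3 -c 'from h import *;go([.089,0,.059])'
```

```text
time_s: 7.4
eef_pos: [0.6355, 0.0717, 0.2328]
eef_rot: [-0.001, 0.776, 0.63, -0.002]
wrist_force: [-1.1, -0.6, 0.5]
opening: 0.501
grasp_force: 0.0
time_s: 7.82
eef_pos: [0.6401, 0.071, 0.2384]
eef_rot: [0.004, 0.776, 0.63, 0.004]
wrist_force: [10.0, -1.9, -2.2]
opening: 0.161
grasp_force: 58.5
shift [ 0.7 -1.5  6.4] turn [ 0.011 -0.001 -0.006] t 7.82
```

```bash
python3 -m pendant '[[[0,0,-3,-9,0,0,0],[0,0,-6,-19,0,0,0],[0,0,-9,-28,0,0,0],[0,0,-13,-37,0,0,0],[0,0,-18,-45,0,0,0]]]'
python3 -m pendant '[[[0,0,-5,-9,0,0,0],[0,0,-10,-17,0,0,0],[0,0,-16,-25,0,0,0],[0,0,-22,-33,0,0,0],[0,0,-28,-40,0,0,0]]]'
python3 -m pendant '[[[0,0,0,0,0,0,0],[0,0,0,0,0,0,0]]]'
python3 - <<'E'
from h import *
im=ctrl.camera("side");cv2.imwrite("pics/side6.png",im[:,:,::-1]);
im2=ctrl.camera("top");cv2.imwrite("pics/top6.png",im2[:,:,::-1])
cv2.imwrite("pics/c6.png",cv2.resize(np.hstack([im[90:190,200:300,::-1],im2[100:200,260:360,::-1]]),None,fx=4,fy=4,interpolation=2))
E
```

```text
time_s: 8.23
eef_pos: [0.6222, 0.0747, 0.2841]
eef_rot: [0.004, 0.776, 0.63, 0.004]
wrist_force: [9.7, -1.4, -0.4]
opening: 0.159
grasp_force: 59.1
time_s: 8.65
eef_pos: [0.5939, 0.0805, 0.324]
eef_rot: [0.004, 0.776, 0.63, 0.003]
wrist_force: [5.8, -2.5, 1.2]
opening: 0.164
grasp_force: 59.2
time_s: 8.82
eef_pos: [0.5941, 0.0805, 0.3237]
eef_rot: [0.004, 0.776, 0.63, 0.003]
wrist_force: [6.8, -3.0, 2.4]
opening: 0.161
grasp_force: 59.8
```

View pics/c6.png

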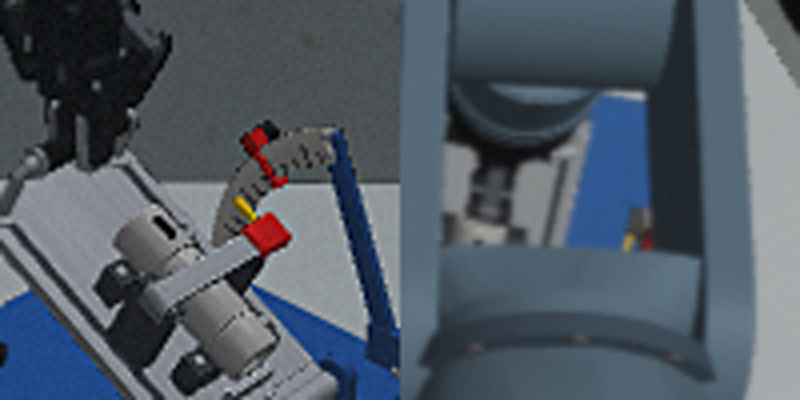

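The plate is at about 0.5 rad, with the pointer tip at side px (259,139), which agrees with the model. The red stem runs through side px (265.5,131). Next I fit the index angle.

```bash
python3 - <<'E'
from h import *
def q(a,r,y): return S2W(p,[-.1+r*np.cos(a),y,.03+r*np.sin(a)])
im=cv2.imread("pics/side0.png").astype(int); 
pts=[(u,v,tuple(im[v,u,::-1])) for v in range(119,138) for u in range(256,276) if im[v,u,2]-im[v,u,1]>45]
for v in range(119,138):
    r=[(u,im[v,u,2]-im[v,u,1]) for u in range(256,276) if im[v,u,2]-im[v,u,1]>30]; print(v,[f"{u}:{d}" for u,d in r])
im=cv2.imread("pics/top0.png").astype(int)
for v in range(154,174):
    r=[(u,im[v,u,2]-im[v,u,1]) for u in range(312,330) if im[v,u,2]-im[v,u,1]>30]; print("t",v,[f"{u}:{d}" for u,d in r])
for y in(-.0995,-.105,-.11):
  for a in(.65,.7,.75,.8,.85): print(y,a,*[f"{proj('side',q(a,r,y))[0].round(1)}{proj('top',q(a,r,y))[0].round(1)}" for r in(.12,.13,.15)])
E
```

```text
119 []
120 []
121 []
122 ['263:34', '264:147', '265:94']
123 ['262:97', '263:145', '264:147', '265:143']
124 ['261:76', '262:81', '263:139', '264:138', '265:138', '266:142']
125 ['261:75', '262:60', '263:89', '264:145', '265:157', '266:139']
126 ['261:75', '262:68', '263:62', '264:112', '265:47']
127 ['261:32', '262:69', '263:67', '264:106']
128 ['263:69', '264:132', '265:60']
129 ['263:40', '264:75', '265:158', '266:64']
130 ['264:37', '265:86', '266:102']
131 ['265:71', '266:141', '267:56']
132 ['265:36', '266:76', '267:171']
133 ['266:71', '267:93', '268:42']
134 ['267:67', '268:145', '269:60', '270:64', '271:156']
135 ['267:38', '268:77', '269:163', '270:154', '271:142']
136 ['268:74', '269:134']
137 []
t 154 []
t 155 []
t 156 ['322:34', '323:34']
t 157 ['322:79', '323:95', '324:92', '325:87', '326:34']
t 158 ['321:37', '322:94', '323:112', '324:114', '325:112', '326:66']
t 159 ['321:49', '322:96', '323:112', '324:119', '325:123', '326:78']
t 160 ['321:61', '322:95', '323:106', '324:111', '325:111', '326:65']
t 161 ['321:72', '322:86', '323:92', '324:99', '325:79', '326:39']
t 16
[... 1016 characters left out ...]
.2] [266.2 131.9][318.9 164. ] [261.7 124.9][320.9 157.7]
-0.105 0.8 [269.8 134.4][317.9 168.5] [267.6 130.8][318.9 165.5] [263.4 123.7][320.9 159.4]
-0.105 0.85 [271.2 133.5][317.9 170. ] [269.2 129.9][318.9 167.1] [265.1 122.6][320.9 161.2]
-0.11 0.65 [267.4 136.7][319.7 165.1] [264.9 133.5][320.7 161.8] [260.1 127. ][322.6 155.1]
-0.11 0.7 [268.5 135.6][319.8 166.2] [266.2 132.2][320.8 163. ] [261.6 125.5][322.7 156.5]
-0.11 0.75 [269.8 134.6][319.8 167.5] [267.6 131.1][320.8 164.4] [263.1 124.2][322.8 158. ]
-0.11 0.8 [271.1 133.6][319.8 168.9] [269.  130.1][320.8 165.9] [264.8 122.9][322.8 159.8]
-0.11 0.85 [272.6 132.8][319.8 170.4] [270.5 129.1][320.8 167.5] [266.5 121.8][322.8 161.6]
```

```bash
python3 -m pendant '[[[0,0,-8,-8,0,0,0],[0,0,-15,-15,0,0,0],[0,0,-24,-22,0,0,0],[0,0,-33,-28,0,0,0],[0,0,-42,-34,0,0,0]]]'
python3 -m pendant '[[[0,0,0,0,0,0,0],[0,0,0,0,0,0,0]]]'
python3 - <<'E'
from h import *
im=ctrl.camera("side");cv2.imwrite("pics/side7.png",im[:,:,::-1])
cv2.imwrite("pics/c7.png",cv2.resize(im[100:160,235:305,::-1],None,fx=8,fy=8,interpolation=cv2.INTER_CUBIC))
E
```

```text
time_s: 9.33
eef_pos: [0.5527, 0.089, 0.3575]
eef_rot: [0.004, 0.777, 0.63, 0.003]
wrist_force: [4.4, -4.0, 3.9]
opening: 0.161
grasp_force: 60.0
time_s: 9.5
eef_pos: [0.5526, 0.0891, 0.3576]
eef_rot: [0.004, 0.776, 0.63, 0.003]
wrist_force: [4.9, -4.8, 4.7]
opening: 0.163
grasp_force: 60.2
```

View pics/c7.png

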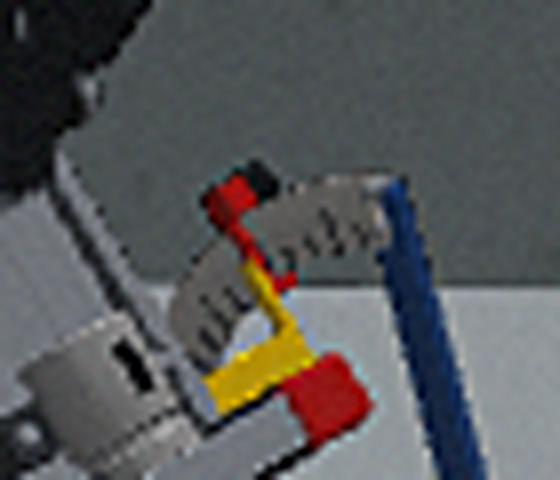

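The pointer (tip at crop 252,268) lies along the red stem (232,215 to 275,280). The plate reads about 0.785 rad and the index is fitted at 0.77–0.80 rad, so it is within tolerance. The plate is steady and the grip is firm.

```bash
python3 -m pendant '[[[0,0,0,0,0,0,0],[0,0,0,0,0,0,0],[0,0,0,0,0,0,0]]]'
python3 -c 'from h import *;print(ctrl.hand_in())'
```

```text
time_s: 9.8
eef_pos: [0.5531, 0.089, 0.3573]
eef_rot: [0.004, 0.776, 0.63, 0.003]
wrist_force: [6.2, -4.0, 5.5]
opening: 0.162
grasp_force: 60.3
the job is handed in; nothing more can be done
None
```

The job is handed in: the strap is shut over the sleeve, the plate is held by its grip at about 0.785 rad, and the red index measures 0.77–0.80 rad (tolerance 0.05); no verdict came back.

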